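# Sample vials back to their colour-coded cups

## Robot

A 6-joint arm with a two-finger parallel gripper is mounted at the origin on a cart in front of the work surface, level with it; the furniture and walls round the work are solid. World frame = base frame: x ahead of the robot, y to its left, z up, the work surface at z = 0. Lengths are in m, angles in rad, forces in N, time in s.
With the tool pointing down it reaches from about 0.35 to 0.775 m from the base axis. Payload 7.3 kg.
Tool frame: the origin (TCP) lies between the finger pads; the fingertips stand 17 mm ahead of it and the grasp point (between the pads) lies 2 mm behind it; z points along the fingers, y is the direction in which the jaws open and shut (so a half turn about z gives the same grasp; the last joint's range is limited). The gripper opens to 92 mm and grips with 3 to 60 N. Pads are 19 mm wide; open, the fingers measure 130 mm over their backs; the gripper's body (75 mm by 190 mm) begins 47 mm behind the grasp point.
Start: joints at [-1.27, 0.342, 1.524, -0, 1.275, -0.146], TCP at [0.227, -0.473, 0.244] pointing down, gripper open.
Joint ranges: [-2.53, 2.53], [-0.77, 2.02], [0.04, 2.7], [-1, 4.14], [0.28, 2.66], [-3.11, 3.11]. Speed limits (rad/s): [2.57, 2.57, 3.14, 3.14, 3.14, 3.14].

## Interface

Orientations are given as [roll, pitch, yaw] about the fixed x, y, z axes, in that order (R = Rz(yaw) Ry(pitch) Rx(roll)).
In Python, from cell import sensors, vision, hand_in gives the robot as it stands.
- The arm moves only by the tool step_arm, never from a script. Its argument "series" is a list of rows, each a list of 5 numbers: the opening, from 0 (shut) to 1 (fully open), then the shift along the world's x, y, z each as a share of 25 mm, from -1 to 1, then the turn about the world's z as a share of 0.08 rad, from -1 to 1. A call has 1 to 12 rows; each row shifts and turns the commanded pose from where the row before left it; what a row does not reach is not made up. A row lasts 1/10 s, in which the tool goes at most 50 mm and 8.59 degrees, less where a joint would pass 70% of its speed; a pose out of reach is approached as far as the arm can. A call with a number of a shift or a turn outside -1 to 1 is refused whole. A call with a gripper value outside its range is refused whole. The fingers move at their own pace and stop on an object; "squeeze" is the grip in N (left out, the last holds). Time passes only in rows, so rows that do not move let the fingers close. It gives the time, the measured TCP pose, the force and the opening at its end, in the units of the state.
- sensors.observe(): the state, without advancing time (a new reading comes with each control period).
- vision.read_camera(name): name is "side" or "top" or "wrist"; returns a dict with "pixels" (420x560x3 uint8, blue, green, red), "range_z" (420x560 float32, m along the optical axis (not along the pixel's ray), 0 where there is no reading), "camera_matrix" (3x3 intrinsics, pixels), "k1" (the pictures are not rectified: a ray, as slopes to the right and down, at radius r is drawn at 1 + k1 r^2 times it, then the intrinsics apply), "pose" (4x4, takes a point from camera to world coordinates). Camera axes: x right, y down, z forward; pixel columns grow to the right and rows downward; lengths in m; the calibration is good to about 2 mm. A picture is of the moment at which its call begins.
- hand_in(): hands the job in, once; it reports no verdict.
The state is a dict: "time": time; "qpos": joint angles; "qvel": joint speeds; "joint_efforts": joint torques, N m; "tool_pos": TCP position; "tool_rot": TCP orientation; "contact_force": force on the tool from outside, world axes, zero at the start; "torque": the same for the moment, N m; "opening": finger opening in m.
Only numpy, scipy, OpenCV 4.12 (cv2) and the standard library are available. Lean on these libraries where they do the work, as an engineer would, in place of code of your own. Each camera call takes 0.05 s, during which the arm holds its last target.

## Task

The four sample vials in the rack all stand in the wrong cups: swap them round until every vial stands upright and fully seated in the cup of its own cap colour, with the black spare cup empty again. Park a vial only in the spare cup on the way, never on the table, and do not tip over a vial or the glue bottle.

Things in the scene. Friction and masses are not known exactly. Their poses are not given: they have to be found in the camera images.
- vial_red: Loose clear sample vial with a red cap, 52 mm tall, about 17 g: 26 mm round body, then from 40 to 52 mm height the 28 mm cap, firmly on, which may be gripped. Origin: centre of its underside, z up. It stands in a cup, its cap 48 to 60 mm above the table, 22 mm clear of the cups' mouths. Its yaw means nothing.
- vial_blue: Loose clear sample vial with a blue cap, 52 mm tall, about 17 g: 26 mm round body, then from 40 to 52 mm height the 28 mm cap, firmly on, which may be gripped. Origin: centre of its underside, z up. It stands in a cup, its cap 48 to 60 mm above the table, 22 mm clear of the cups' mouths. Its yaw means nothing.
- vial_white: Loose clear sample vial with a white cap, 52 mm tall, about 17 g: 26 mm round body, then from 40 to 52 mm height the 28 mm cap, firmly on, which may be gripped. Origin: centre of its underside, z up. It stands in a cup, its cap 48 to 60 mm above the table, 22 mm clear of the cups' mouths. Its yaw means nothing.
- vial_green: Loose clear sample vial with a green cap, 52 mm tall, about 17 g: 26 mm round body, then from 40 to 52 mm height the 28 mm cap, firmly on, which may be gripped. Origin: centre of its underside, z up. It stands in a cup, its cap 48 to 60 mm above the table, 22 mm clear of the cups' mouths. Its yaw means nothing.
- cup_red: Fixed red plastic cup in the rack, the place of the vial with the red cap. Origin: centre of its inner floor, 8 mm above the table; z up, x across the rack, y along the row of cups. Round, flared: inside radius 15 mm at the floor, 18 mm at 12 mm, 24 mm at the mouth, which is 17.5 mm above the origin (25.5 mm above the table).
- cup_blue: Fixed blue plastic cup in the rack, the place of the vial with the blue cap. Origin: centre of its inner floor, 8 mm above the table; z up, x across the rack, y along the row of cups. Round, flared: inside radius 15 mm at the floor, 18 mm at 12 mm, 24 mm at the mouth, which is 17.5 mm above the origin (25.5 mm above the table).
- cup_white: Fixed white plastic cup in the rack, the place of the vial with the white cap. Origin: centre of its inner floor, 8 mm above the table; z up, x across the rack, y along the row of cups. Round, flared: inside radius 15 mm at the floor, 18 mm at 12 mm, 24 mm at the mouth, which is 17.5 mm above the origin (25.5 mm above the table).
- cup_green: Fixed green plastic cup in the rack, the place of the vial with the green cap. Origin: centre of its inner floor, 8 mm above the table; z up, x across the rack, y along the row of cups. Round, flared: inside radius 15 mm at the floor, 18 mm at 12 mm, 24 mm at the mouth, which is 17.5 mm above the origin (25.5 mm above the table).
- cup_spare: Fixed black plastic cup in the rack, the spare, empty at first; shape and origin as the coloured cups. All five stand in any order in one row, 56 mm apart, roughly left to right before the robot, in a fixed plywood rack 70 mm wide, 292 mm long plus a 16 mm handle at each end, deck 23.5 mm above the table.
- glue_bottle: Loose white glue bottle, orange nozzle, 38 mm diameter, 112 mm tall, upright on the table beyond one end of the rack, some 55 mm to its far side. Origin: centre of its underside. A varnish bottle (30 mm, 69 mm tall) stands likewise at the other end; a loupe and tweezers, 20 mm high at most, lie on the near side.
Things that resemble listed ones, but are neither listed nor needed, are in the scene too. There is more than one size of the cup_blue; the job needs the larger.

How it is judged:
On the way:
1. a vial is parked and released in the black spare cup (((horizontal distance between vial_red and cup_spare below 0.008 m and z of vial_red in the frame of cup_spare between -0.003 and 0.004 m and angle between vial_red's own z axis and vertical below 0.12 rad and contact force between the fingers and vial_red below 0.1 N) or (horizontal distance between vial_blue and cup_spare below 0.008 m and z of vial_blue in the frame of cup_spare between -0.003 and 0.004 m and angle between vial_blue's own z axis and vertical below 0.12 rad and contact force between the fingers and vial_blue below 0.1 N) or (horizontal distance between vial_white and cup_spare below 0.008 m and z of vial_white in the frame of cup_spare between -0.003 and 0.004 m and angle between vial_white's own z axis and vertical below 0.12 rad and contact force between the fingers and vial_white below 0.1 N) or (horizontal distance between vial_green and cup_spare below 0.008 m and z of vial_green in the frame of cup_spare between -0.003 and 0.004 m and angle between vial_green's own z axis and vertical below 0.12 rad and contact force between the fingers and vial_green below 0.1 N))), for 0.2 s.
At the end, for the whole second after the job is handed in: Each vial stands released and at rest in the cup of its cap's colour: upright within 0.12 rad, its underside within 4 mm of the cup's floor and its axis within 8 mm of the cup's centre. The spare cup is thereby empty (horizontal distance between vial_red and cup_red below 0.008 m and z of vial_red in the frame of cup_red between -0.003 and 0.004 m and angle between each of vial_red, vial_blue, vial_white, vial_green's own z axis and vertical below 0.12 rad and linear speed of each of vial_red, vial_blue, vial_white, vial_green below 0.02 m/s and contact force between the fingers and vial_red below 0.1 N and horizontal distance between vial_blue and cup_blue below 0.008 m and z of vial_blue in the frame of cup_blue between -0.003 and 0.004 m and contact force between the fingers and vial_blue below 0.1 N and horizontal distance between vial_white and cup_white below 0.008 m and z of vial_white in the frame of cup_white between -0.003 and 0.004 m and contact force between the fingers and vial_white below 0.1 N and horizontal distance between vial_green and cup_green below 0.008 m and z of vial_green in the frame of cup_green between -0.003 and 0.004 m and contact force between the fingers and vial_green below 0.1 N); the robot touches nothing.
It fails at once if a vial stands on the table (height (world z) of any of vial_red, vial_blue, vial_white, vial_green below 0.003 m).
It fails at once if a vial is tipped over (angle between any of vial_red, vial_blue, vial_white, vial_green's own z axis and vertical above 0.8 rad).
It fails at once if the glue bottle is tipped over (angle between glue_bottle's own z axis and vertical above 0.6 rad).
It also fails if it takes over 93 s, if anything falls off the work surface, if the arm or the gripper's body presses on something with over 40 N, if the wrist force passes 120 N, or if a joint passes its speed limit or range.

## Working session

There is one attempt and no reset: what is moved stays moved. The work goes in short steps, Python scripts to look and compute and a tool call to move; the robot and the scene stay as the last step left them, time stands still between calls to the robot, and variables do not carry over. Pictures are saved under pics/ and viewed, and the job is handed in when it is done.

Besides the shell and the picture viewer there is one more tool, called as name(argument=value, ...) on one line, values as JSON. step_arm: Moves the arm, as the interface text tells. Its arguments: {"type":"object","properties":{"series":{"type":"array","items":{"type":"array","items":{"type":"number","minimum":-1,"maximum":1}}},"squeeze":{"type":"number"}},"required":["series"]}

```bash
mkdir -p pics; ls; python3 - <<'E'
from cell import sensors, vision
import cv2,numpy as np
s=sensors.observe();print(s)
for n in ["top","side"]:
    c=vision.read_camera(n);cv2.imwrite(f"pics/{n}0.png",c["pixels"]);np.savez(f"{n}0.npz",**c)
    print(n,c["camera_matrix"],c["k1"],c["pose"])
E
```

```text
pics
{'time': 0.0, 'qpos': array([-1.26999513e+00,  3.42674915e-01,  1.52499971e+00, -2.52016305e-05,
        1.27541812e+00, -1.45996186e-01]), 'qvel': array([ 6.19202382e-05, -1.55708882e-03,  6.64968161e-04,  5.57057578e-04,
       -2.03776784e-04, -5.86465974e-04]), 'joint_efforts': array([-3.80750702e-03, -4.31262946e+01, -2.44222087e+01,  7.15118204e-02,
        5.60399517e-02, -1.32163213e-04]), 'tool_pos': array([ 0.22674275, -0.47308798,  0.24307581]), 'tool_rot': array([-3.14010501e+00, -1.94387770e-04,  4.46804596e-01]), 'contact_force': array([-0.22282656,  0.07726235,  0.23184449]), 'torque': array([-0.02256267,  0.04176686, -0.00627022]), 'opening': 0.09157553233770628}
top [[501.98223829   0.         281.45162257]
 [  0.         501.98223829 210.13483483]
 [  0.           0.           1.        ]] -0.06809043621420795 [[ 0.01372364 -0.99758612  0.06807045  0.45708057]
 [-0.99986879 -0.01310533  0.00952155 -0.00859163]
 [-0.00860648 -0.06819219 -0.99763508  0.94781477]
 [ 0.          0.          0.          1.        ]]
side [[539.90605612   0.         278.38053805]
 [  0.         539.90605612 206.50772216]
 [  0.           0.           1.        ]] -0.08686574927845928 [[ 0.9930548  -0.04866477  0.10711635  0.41017156]
 [-0.11761716 -0.38823956  0.91402202 -1.02962429]
 [-0.00289387 -0.92027267 -0.39126697  0.49723342]
 [ 0.          0.          0.          1.        ]]
```

View pics/top0.png

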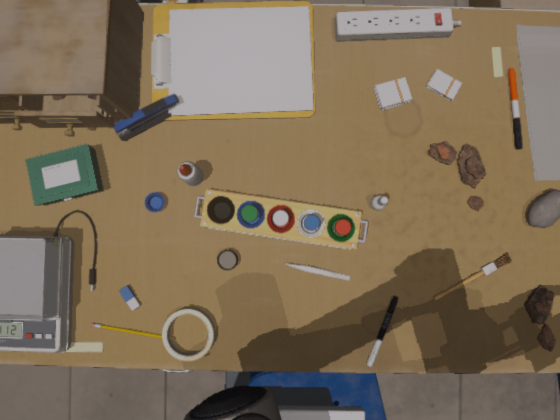

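View pics/side0.png

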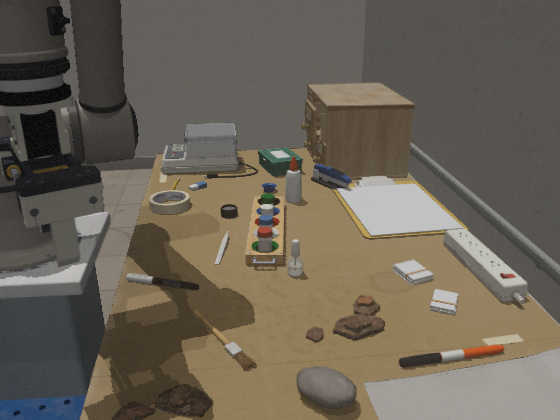

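Top view, cups left to right: black spare (220,209) empty, large blue (250,214) holding the green vial, red (281,218) holding white, white (311,223) holding blue, green (342,228) holding red. The small blue cup at (155,202) is a separate, smaller decoy outside the rack; cup_blue should be the one in the row. I'll enlarge to confirm and measure.

```bash
cat > h.py <<'E'
import cv2,numpy as np
def rays(c,uv):
    K=c["camera_matrix"];D=np.array([float(c["k1"]),0,0,0])
    n=cv2.undistortPoints(np.array(uv,float).reshape(-1,1,2),K,D).reshape(-1,2)
    P=c["pose"];d=np.c_[n,np.ones(len(n))]@P[:3,:3].T
    return P[:3,3],d
def onplane(c,uv,z):
    o,d=rays(c,uv);return o+d*((z-o[2])/d[:,2])[:,None]
def proj(c,p):
    P=c["pose"];q=(np.array(p).reshape(-1,3)-P[:3,3])@P[:3,:3]
    return cv2.projectPoints(q,np.zeros(3),np.zeros(3),c["camera_matrix"],np.array([float(c["k1"]),0,0,0]))[0].reshape(-1,2)
def blobs(img,roi):
    x0,x1,y0,y1=roi;hsv=cv2.cvtColor(img,cv2.COLOR_BGR2HSV)[y0:y1,x0:x1];return hsv
E
python3 - <<'E'
from h import *
c=dict(np.load("top0.npz"));im=c["pixels"]
cv2.imwrite("pics/crop0.png",cv2.resize(im[160:250,130:390],None,fx=3,fy=3,interpolation=cv2.INTER_CUBIC))
s=dict(np.load("side0.npz"))
cv2.imwrite("pics/crop0s.png",cv2.resize(s["pixels"][150:290,180:340],None,fx=4,fy=4,interpolation=cv2.INTER_CUBIC))
E
```

```text
(no output)
```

View pics/crop0.png

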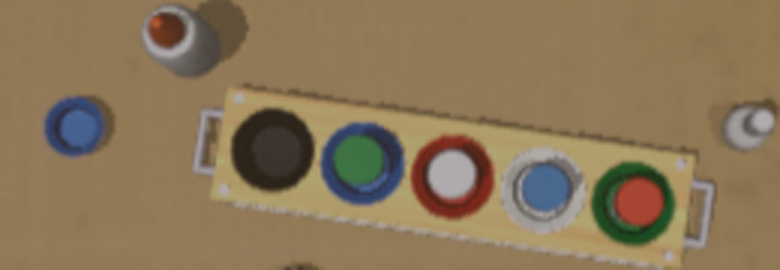

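View pics/crop0s.png

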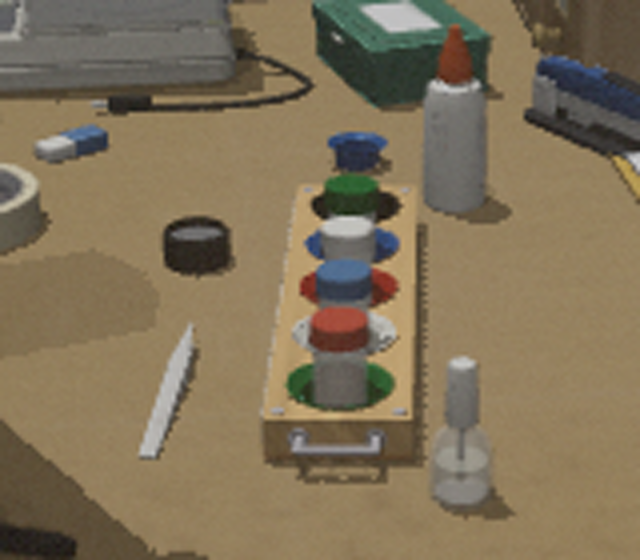

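The crop confirms it: order spare, blue(green vial), red(white vial), white(blue vial), green(red vial); the blue cup in the row (crop 362,163) is the larger one, the blue one at crop (75,127) is small and outside the rack.

```bash
cat >> h.py <<'E'
def comp(mask,seed,rad=25):
    n,l,st,ce=cv2.connectedComponentsWithStats(mask.astype(np.uint8))
    best=None
    for i in range(1,n):
        if st[i,4]>20 and np.hypot(*(ce[i]-seed))<rad and (best is None or st[i,4]>st[best,4]): best=i
    return None if best is None else (l==best)
E
python3 - <<'E'
from h import *
c=dict(np.load("top0.npz"));im=c["pixels"]
S=4
big=cv2.resize(im,None,fx=S,fy=S,interpolation=cv2.INTER_CUBIC);hsv=cv2.cvtColor(big,cv2.COLOR_BGR2HSV);H,Sa,V=[hsv[...,i].astype(int) for i in range(3)]
red=((H<10)|(H>170))&(Sa>110);grn=(H>45)&(H<85)&(Sa>80);blu=(H>95)&(H<125)&(Sa>90)
dark=V<75
wht=(Sa<60)&(V>110)
toorig=lambda p:(np.array(p)+.5)/S-.5
# caps
caps={'green':(grn,(249.5,213.5),'cup_blue'),'white':(wht,(280.7,218),''),'blue':(blu,(312,222.5),''),'red':(red&(V>130),(343,227.5),'')}
for k,(m,sd,_) in caps.items():
    m=comp(m,np.array(sd)*S,30)
    ct=max(cv2.findContours(m.astype(np.uint8),0,1)[0],key=cv2.contourArea)
    (x,y),r=cv2.minEnclosingCircle(ct);M=cv2.moments(ct);g=(M['m10']/M['m00'],M['m01']/M['m00'])
    print('cap',k,toorig((x,y)),r/S,toorig(g),onplane(c,[toorig(g)],0.06)[0])
cups={'spare':(dark,(221,209.5)),'blue':(blu,(250.7,214.5)),'red':(red,(281,218.5)),'green':((H>40)&(H<90)&(Sa>70),(341,228))}
for k,(m,sd) in cups.items():
    m=comp(m,np.array(sd)*S,30)
    ct=max(cv2.findContours(m.astype(np.uint8),0,1)[0],key=cv2.contourArea)
    h=cv2.convexHull(ct);(x,y),ax,an=cv2.fitEllipse(h)
    print('cup',k,toorig((x,y)),np.array(ax)/S,onplane(c,[toorig((x,y))],0.0255)[0])
# depth info
z=c["range_z"]
vv,uu=np.mgrid[150:260,150:400];o,d=rays(c,np.c_[uu.ravel(),vv.ravel()]);p=o+d*z[vv.ravel(),uu.ravel()][:,None]
for nm,lo,hi in [('caps',.055,.066),('bott',.095,.12)]:
    k=(p[:,2]>lo)&(p[:,2]<hi);mask=k.reshape(uu.shape).astype(np.uint8)
    n,l,st,ce=cv2.connectedComponentsWithStats(mask)
    for i in range(1,n):
        if st[i,4]>25: q=p[l.ravel()==i];print(nm,st[i,4],ce[i]+150,q.mean(0),q.min(0),q.max(0))
E
```

```text
cap green [249.03620911 212.99337769] 8.517888069152832 [249.05232043 212.86190758] [0.5120552  0.05727733 0.06      ]
cap white [280.05654907 217.5574646 ] 8.188129425048828 [280.12738208 217.52389977] [0.50451092 0.002047   0.06      ]
cap blue [311.5   222.125] 7.526021480560303 [311.5221514  222.06308624] [ 0.4972022  -0.05361644  0.06      ]
cap red [342.66149902 226.91426086] 7.657078742980957 [342.65008411 226.86676881] [ 0.48941728 -0.10877082  0.06      ]
cup spare [220.47190857 209.5320282 ] [26.52149582 26.73325157] [0.51964837 0.11276774 0.0255    ]
cup blue [250.41320801 213.98750305] [26.26104736 26.65565681] [0.51214735 0.05728972 0.0255    ]
cup red [280.45910645 218.45692444] [27.29086876 27.39118004] [0.50464351 0.00182627 0.0255    ]
cup green [340.61325073 227.42958069] [27.03419304 27.37155151] [ 0.4895913  -0.10892408  0.0255    ]
caps 33 [194.24242424 174.87878788] [0.5785718  0.15641147 0.06160366] [0.5658817  0.15060061 0.05526729] [0.59942371 0.17177367 0.06567172]
caps 213 [249.10798122 213.30046948] [0.51129778 0.05718679 0.0597057 ] [0.49755866 0.04312864 0.05526068] [0.52445152 0.07181276 0.06451271]
caps 194 [280.35051546 217.98453608] [0.50376712 0.00165509 0.05875985] [ 0.49118266 -0.01193213  0.05546985] [0.5163504  0.01482514 0.06221506]
caps 198 [311.36868687 222.62626263] [ 0.49625279 -0.0534123   0.05886183] [ 0.48315453 -0.0670868   0.05510731] [ 0.50983102 -0.04029624  0.06397593]
caps 195 [342.66153846 227.17948718] [ 0.48891534 -0.10894832  0.05864883] [ 0.47502967 -0.12221665  0.0550559 ] [ 0.50177376 -0.09537923  0.06272948]
bott 73 [183.39726027 168.63013699] [0.58351959 0.16769885 0.10242991] [0.57521651 0.16111726 0.0950752 ] [0.59256698 0.17674277 0.11376565]
```

Cups and caps agree to under 0.3 mm and lie 56 mm apart. Cycle: green→spare, blue→blue, white→white, red→red, green→green. First approach the green vial (0.512, 0.0573), jaws across the rack (yaw 1.436).

step_arm(series=[[0.55,0.5,1,0,1],[0.55,0.5,1,0,1],[0.55,0.5,1,0,1],[0.55,0.5,1,0,1],[0.55,0.5,1,0,1],[0.55,0.5,1,0,1],[0.55,0.5,1,0,1],[0.55,0.5,1,0,1],[0.55,0.5,1,0,1],[0.55,0.5,1,0,1],[0.55,0.5,1,0,1],[0.55,0.5,1,0,1]], squeeze=12)

```text
time: 1.3
tool_pos: [0.3771, -0.1723, 0.2435]
tool_rot: [-3.141, -0.0, 1.41]
contact_force: [-0.1, 0.2, -0.2]
opening: 0.0502
```

step_arm(series=[[0.55,0.54,0.92,-0.3,0.1],[0.55,0.54,0.92,-0.3,0.1],[0.55,0.54,0.92,-0.3,0.1],[0.55,0.54,0.92,-0.3,0],[0.55,0.54,0.92,-0.4,0],[0.55,0.54,0.92,-0.5,0],[0.55,0.54,0.92,-0.5,0],[0.55,0.54,0.92,-0.5,0],[0.55,0.54,0.92,-0.6,0],[0.55,0.54,0.92,-0.6,0],[0.55,0,0,0,0],[0.55,0,0,0,0]])

```text
time: 2.5
tool_pos: [0.5114, 0.0567, 0.1357]
tool_rot: [-3.14, 0.0, 1.432]
contact_force: [-0.2, -0.9, 0.0]
opening: 0.0503
```

```bash
python3 - <<'E'
from cell import vision,sensors
from h import *
w=vision.read_camera("wrist");cv2.imwrite("pics/w1.png",w["pixels"])
print(sensors.observe()["tool_pos"],w["pose"][:3,3],proj(w,[.5121,.0573,.06]),proj(w,[.5045,.0019,.06]))
E
```

```text
[0.51149797 0.05619783 0.13621582] [0.52073121 0.1237972  0.27762931] [[285.48302533 221.42254881]] [[285.61113218 300.56924746]]
```

View pics/w1.png

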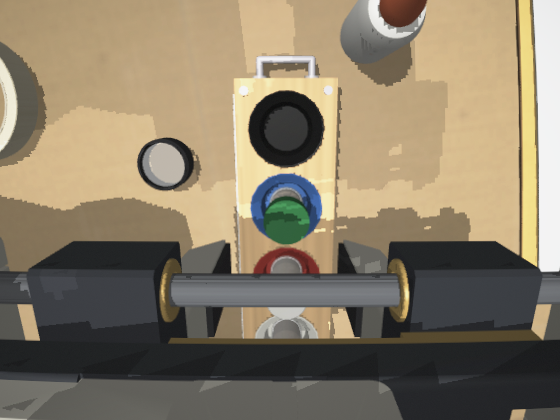

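The wrist view shows the green cap at (287,219), as predicted (285,221), and the gripper is aligned with the rack. Descend and grip.

step_arm(series=[[0.55,0.02,0.03,-0.8,0],[0.55,0,0,-0.8,0],[0.55,0,0,-0.8,0],[0.55,0,0,-0.5,0],[0.55,0,0,-0.4,0],[0.55,0,0,0,0],[0.55,0,0,0,0]])

```text
time: 3.25
tool_pos: [0.5127, 0.0571, 0.0543]
tool_rot: [3.141, -0.0, 1.431]
contact_force: [-0.7, 1.1, 0.6]
opening: 0.0502
```

step_arm(series=[[0,0,0,0,0],[0,0,0,0,0],[0,0,0,0,0],[0,0,0,0,0],[0,0,0,0,0],[0,0,0,0,0]])

```text
time: 3.85
tool_pos: [0.5127, 0.0573, 0.0541]
tool_rot: [3.141, -0.0, 1.431]
contact_force: [0.6, -0.6, 3.9]
opening: 0.0276
```

Gripped (27.6 mm). Lift 75 mm, move +56 mm along the row, check.

step_arm(series=[[0,0,0,0.5,0],[0,0,0,0.7,0],[0,0,0,0.8,0],[0,0,0,0.6,0],[0,0,0,0.4,0],[0,0.08,0.54,0,0],[0,0.08,0.56,0,0],[0,0.07,0.56,0,0],[0,0.07,0.55,0,0],[0,0,0,0,0],[0,0,0,0,0],[0,0,0,0,0]])

```text
time: 5.05
tool_pos: [0.5197, 0.1123, 0.1285]
tool_rot: [-3.141, 0.0, 1.431]
contact_force: [-1.3, -0.2, 0.0]
opening: 0.027
```

```bash
python3 - <<'E'
from cell import vision,sensors
from h import *
w=vision.read_camera("wrist");s=vision.read_camera("side")
cv2.imwrite("pics/s2.png",np.hstack([cv2.resize(w["pixels"],(400,300)),cv2.resize(s["pixels"][120:270,180:380],(400,300))]))
print(sensors.observe()["tool_pos"])
E
```

```text
[0.51980271 0.11207752 0.12865732]
```

View pics/s2.png

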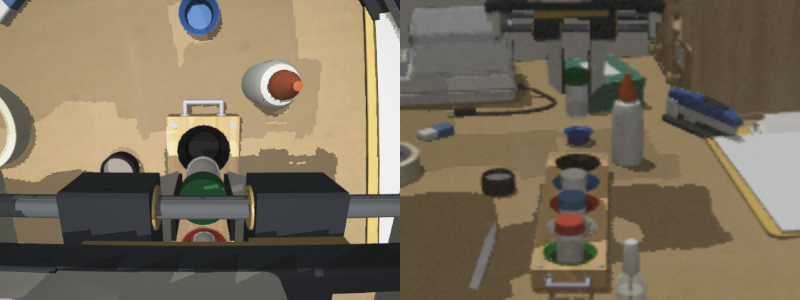

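The vial hangs upright in the jaws (right panel 577,85), with the bottle at (628,130) clear of the fingers. Lower and release gently.

step_arm(series=[[0,0,0.02,-0.6,0],[0,0,0,-0.7,0],[0,0,0,-0.7,0],[0,0,0,-0.4,0],[0,0,0,-0.3,0],[0,0,0,-0.2,0],[0,0,0,-0.08,0],[0,0,0,0,0],[0,0,0,0,0]])

```text
time: 6.05
tool_pos: [0.5202, 0.113, 0.0547]
tool_rot: [3.141, -0.0, 1.431]
contact_force: [-0.6, 0.4, -0.1]
opening: 0.0272
```

step_arm(series=[[0.1,0,0,-0.02,0],[0.55,0,0,0,0],[0.55,0,0,0,0],[0.55,0,0,0,0],[0.55,0,0,0,0],[0.55,0,0,0.5,0],[0.55,0,0,0.8,0],[0.55,0,0,0.8,0],[0.55,0,0,0.8,0],[0.55,0,0,0,0]])

```text
time: 7.05
tool_pos: [0.5216, 0.1132, 0.1296]
tool_rot: [3.135, -0.001, 1.431]
contact_force: [-0.1, -0.0, 0.4]
opening: 0.0506
```

```bash
python3 - <<'E'
from cell import vision,sensors
from h import *
w=vision.read_camera("wrist");s=vision.read_camera("side")
cv2.imwrite("pics/s3.png",np.hstack([cv2.resize(w["pixels"],(400,300)),cv2.resize(s["pixels"][120:270,180:380],(400,300))]))
print(sensors.observe()["tool_pos"])
E
```

```text
[0.51994757 0.11303218 0.12669015]
```

View pics/s3.png

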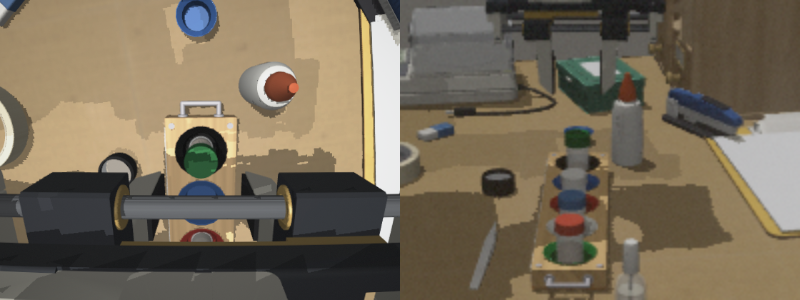

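Green stands upright in the spare cup (right panel 577,150), jaws free. Next: blue vial in the white cup (0.497, -0.0535).

step_arm(series=[[0.55,-0.13,-0.95,0,0],[0.55,-0.13,-0.95,0,0],[0.55,-0.13,-0.95,0,0],[0.55,-0.13,-0.95,0,0],[0.55,-0.13,-0.95,0,0],[0.55,-0.13,-0.95,0,0.05],[0.55,-0.13,-0.95,0,0],[0.55,0,0,0,0],[0.55,0,0,0,0]])

```text
time: 8.05
tool_pos: [0.4966, -0.0532, 0.1254]
tool_rot: [-3.14, -0.0, 1.433]
contact_force: [0.1, 0.4, -1.0]
opening: 0.0504
```

step_arm(series=[[0.55,0.02,0,-0.7,0],[0.55,0,0,-0.8,0],[0.55,0,0,-0.7,0],[0.55,0,0,-0.4,0],[0.55,0,0,-0.26,0],[0.55,0,0,0,0],[0,0,0,0,0],[0,0,0,0,0],[0,0,0,0,0],[0,0,0,0,0],[0,0,0,0,0],[0,0,0,0,0]])

```text
time: 9.25
tool_pos: [0.4979, -0.0533, 0.0552]
tool_rot: [3.141, 0.0, 1.435]
contact_force: [0.0, 0.3, 4.7]
opening: 0.0275
```

step_arm(series=[[0,0,0,0.5,0],[0,0,0,0.7,0],[0,0,0,0.8,0],[0,0,0,0.6,0],[0,0,0,0.4,0],[0,0.1,0.74,0,0],[0,0.1,0.74,0,0],[0,0.1,0.74,0,0],[0,0.1,0.74,0,0],[0,0.1,0.74,0,0],[0,0.1,0.74,0,0],[0,0,0,0,0]])

```text
time: 10.45
tool_pos: [0.5124, 0.0595, 0.1293]
tool_rot: [-3.141, -0.0, 1.437]
contact_force: [0.5, 0.0, -0.1]
opening: 0.0269
```

step_arm(series=[[0,0,0,0,0]])

```text
time: 10.55
tool_pos: [0.5123, 0.0578, 0.1294]
tool_rot: [-3.141, 0.0, 1.436]
contact_force: [0.2, -1.0, 0.4]
opening: 0.0273
```

step_arm(series=[[0,0,0,-0.6,0],[0,0,0,-0.7,0],[0,0,0,-0.7,0],[0,0,0,-0.4,0],[0,0,0,-0.3,0],[0,0,0,-0.2,0],[0,0,0,-0.08,0],[0,0,0,0,0],[0,0,0,0,0]])

```text
time: 11.45
tool_pos: [0.513, 0.0578, 0.0557]
tool_rot: [3.141, -0.0, 1.435]
contact_force: [-0.5, 0.3, 0.4]
opening: 0.0274
```

step_arm(series=[[0.1,0,0,-0.02,0],[0.55,0,0,0,0],[0.55,0,0,0,0],[0.55,0,0,0,0],[0.55,0,0,0,0],[0.55,0,0,0.5,0],[0.55,0,0,0.8,0],[0.55,0,0,0.8,0],[0.55,0,0,0.8,0],[0.55,0,0,0,0],[0.55,0,0,0,0]])

```text
time: 12.55
tool_pos: [0.5127, 0.0578, 0.1277]
tool_rot: [3.14, -0.0, 1.435]
contact_force: [-0.2, -0.4, 1.1]
opening: 0.0506
```

```bash
python3 - <<'E'
from cell import vision,sensors
from h import *
w=vision.read_camera("wrist");s=vision.read_camera("side")
cv2.imwrite("pics/s4.png",np.hstack([cv2.resize(w["pixels"],(400,300)),cv2.resize(s["pixels"][120:270,180:380],(400,300))]))
print(sensors.observe()["tool_pos"])
E
```

```text
[0.5119974  0.0577949  0.12652705]
```

View pics/s4.png

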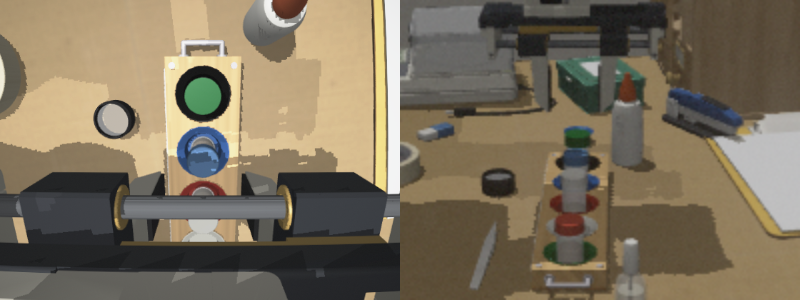

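Blue is upright in the blue cup (left panel 203,152). Next: white vial in the red cup (0.5045, 0.002).

step_arm(series=[[0.55,-0.1,-0.75,0,0],[0.55,-0.1,-0.75,0,0],[0.55,-0.1,-0.75,0,0],[0.55,0,0,0,0],[0.55,0,0,0,0],[0.55,0.02,0,-0.7,0],[0.55,0,0,-0.8,0],[0.55,0,0,-0.7,0],[0.55,0,0,-0.4,0],[0.55,0,0,-0.3,0],[0.55,0,0,0,0],[0.55,0,0,0,0]])

```text
time: 13.85
tool_pos: [0.5059, 0.0017, 0.0551]
tool_rot: [3.141, -0.0, 1.435]
contact_force: [0.2, 0.8, -0.4]
opening: 0.0505
```

step_arm(series=[[0,0,0,0,0],[0,0,0,0,0],[0,0,0,0,0],[0,0,0,0,0],[0,0,0,0,0],[0,0,0,0,0]])

```text
time: 14.45
tool_pos: [0.5058, 0.0015, 0.055]
tool_rot: [3.141, 0.0, 1.435]
contact_force: [-0.2, -0.1, 3.6]
opening: 0.0274
```

step_arm(series=[[0,0,0,0.5,0],[0,0,0,0.7,0],[0,0,0,0.8,0],[0,0,0,0.6,0],[0,0,0,0.4,0],[0,-0.08,-0.56,0,0],[0,-0.08,-0.56,0,0],[0,-0.08,-0.55,0,0],[0,-0.08,-0.55,0,0],[0,0,0,0,0],[0,0,0,0,0]])

```text
time: 15.55
tool_pos: [0.4974, -0.0545, 0.1294]
tool_rot: [-3.141, -0.0, 1.433]
contact_force: [0.3, 0.1, -0.3]
opening: 0.0273
```

step_arm(series=[[0,0,0,-0.6,0],[0,0,0,-0.7,0],[0,0,0,-0.7,0],[0,0,0,-0.4,0],[0,0,0,-0.3,0],[0,0,0,-0.2,0],[0,0,0,-0.08,0],[0,0,0,0,0],[0,0,0,0,0]])

```text
time: 16.45
tool_pos: [0.4979, -0.0541, 0.0557]
tool_rot: [3.141, 0.0, 1.435]
contact_force: [0.2, 0.0, 0.1]
opening: 0.0277
```

step_arm(series=[[0.1,0,0,-0.02,0],[0.55,0,0,0,0],[0.55,0,0,0,0],[0.55,0,0,0,0],[0.55,0,0,0,0],[0.55,0,0,0.5,0],[0.55,0,0,0.8,0],[0.55,0,0,0.8,0],[0.55,0,0,0.8,0],[0.55,0,0,0,0],[0.55,0,0,0,0]])

```text
time: 17.55
tool_pos: [0.4976, -0.0539, 0.1271]
tool_rot: [3.141, 0.0, 1.435]
contact_force: [-0.2, 0.4, 1.2]
opening: 0.0507
```

```bash
python3 - <<'E'
from cell import vision,sensors
from h import *
w=vision.read_camera("wrist");s=vision.read_camera("side")
cv2.imwrite("pics/s5.png",np.hstack([cv2.resize(w["pixels"],(400,300)),cv2.resize(s["pixels"][120:270,180:380],(400,300))]))
print(sensors.observe()["tool_pos"])
E
```

```text
[ 0.49694624 -0.05379671  0.12620063]
```

View pics/s5.png

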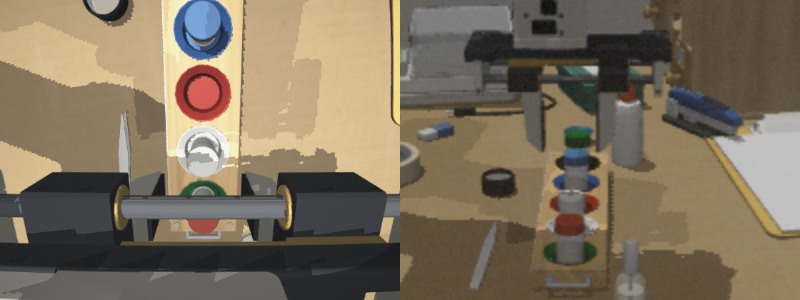

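White is in the white cup (left panel 204,152), the red cup (203,93) is empty. Next: red vial in the green cup (0.4895, -0.109).

step_arm(series=[[0.55,-0.1,-0.74,0,0],[0.55,-0.1,-0.74,0,0],[0.55,-0.1,-0.73,0,0],[0.55,0,0,0,0],[0.55,0,0,0,0],[0.55,0.02,0,-0.7,0],[0.55,0,0,-0.8,0],[0.55,0,0,-0.7,0],[0.55,0,0,-0.4,0],[0.55,0,0,-0.3,0],[0.55,0,0,0,0],[0.55,0,0,0,0]])

```text
time: 18.85
tool_pos: [0.4909, -0.1091, 0.0551]
tool_rot: [3.141, 0.0, 1.435]
contact_force: [-0.4, -0.2, 1.0]
opening: 0.0508
```

step_arm(series=[[0,0,0,0,0],[0,0,0,0,0],[0,0,0,0,0],[0,0,0,0,0],[0,0,0,0,0],[0,0,0,0,0]])

```text
time: 19.45
tool_pos: [0.4908, -0.1093, 0.055]
tool_rot: [3.141, 0.0, 1.435]
contact_force: [-0.7, -0.6, 4.1]
opening: 0.0273
```

step_arm(series=[[0,0,0,0.5,0],[0,0,0,0.7,0],[0,0,0,0.8,0],[0,0,0,0.6,0],[0,0,0,0.4,0],[0,0.09,0.74,0,0],[0,0.09,0.74,0,0],[0,0.09,0.74,0,0],[0,0.09,0.74,0,0],[0,0.09,0.74,0,0],[0,0.09,0.74,0,0],[0,0,0,0,0]])

```text
time: 20.65
tool_pos: [0.5039, 0.0035, 0.1294]
tool_rot: [-3.141, -0.0, 1.437]
contact_force: [0.5, -0.0, 0.8]
opening: 0.0268
```

step_arm(series=[[0,0,0,0,0],[0,0,0,-0.6,0],[0,0,0,-0.7,0],[0,0,0,-0.7,0],[0,0,0,-0.4,0],[0,0,0,-0.3,0],[0,0,0,-0.2,0],[0,0,0,-0.08,0],[0,0,0,0,0],[0,0,0,0,0]])

```text
time: 21.65
tool_pos: [0.5044, 0.0018, 0.0557]
tool_rot: [3.141, 0.0, 1.435]
contact_force: [-0.6, 0.1, -0.4]
opening: 0.027
```

step_arm(series=[[0.1,0,0,-0.02,0],[0.55,0,0,0,0],[0.55,0,0,0,0],[0.55,0,0,0,0],[0.55,0,0,0,0],[0.55,0,0,0.5,0],[0.55,0,0,0.8,0],[0.55,0,0,0.8,0],[0.55,0,0,0.8,0],[0.55,0,0,0,0],[0.55,0,0,0,0]])

```text
time: 22.75
tool_pos: [0.504, 0.0018, 0.127]
tool_rot: [3.141, 0.0, 1.435]
contact_force: [0.4, -0.1, -0.5]
opening: 0.0506
```

```bash
python3 - <<'E'
from cell import vision,sensors
from h import *
w=vision.read_camera("wrist");s=vision.read_camera("side")
cv2.imwrite("pics/s6.png",np.hstack([cv2.resize(w["pixels"],(400,300)),cv2.resize(s["pixels"][120:270,180:380],(400,300))]))
print(sensors.observe()["tool_pos"])
E
```

```text
[0.50344346 0.00187031 0.126176  ]
```

View pics/s6.png

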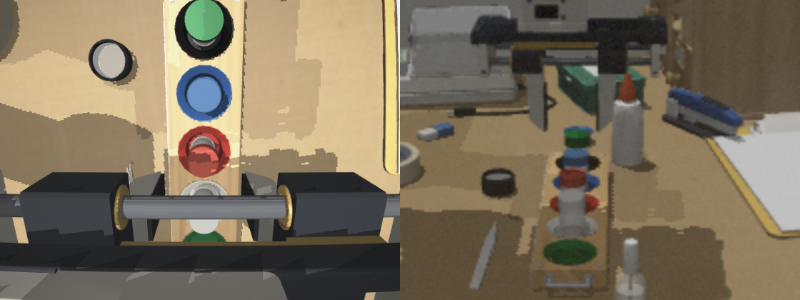

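Red is in the red cup (left panel 204,152); the green cup is empty. Last: green vial from the spare to the green cup.

step_arm(series=[[0.55,0.11,0.74,0,0],[0.55,0.11,0.74,0,0],[0.55,0.11,0.74,0,0],[0.55,0.11,0.74,0,0],[0.55,0.1,0.74,0,0],[0.55,0.1,0.74,0,0],[0.55,0,0,0,0],[0.55,0,0,0,0]])

```text
time: 23.65
tool_pos: [0.5195, 0.1127, 0.1262]
tool_rot: [-3.14, 0.001, 1.436]
contact_force: [-0.5, 0.4, -0.1]
opening: 0.0506
```

step_arm(series=[[0.55,0.02,0,-0.7,0],[0.55,0,0,-0.8,0],[0.55,0,0,-0.7,0],[0.55,0,0,-0.4,0],[0.55,0,0,-0.3,0],[0.55,0,0,0,0],[0,0,0,0,0],[0,0,0,0,0],[0,0,0,0,0],[0,0,0,0,0],[0,0,0,0,0],[0,0,0,0,0]])

```text
time: 24.85
tool_pos: [0.5209, 0.1128, 0.0552]
tool_rot: [3.141, -0.0, 1.435]
contact_force: [0.0, 0.5, 3.7]
opening: 0.027
```

step_arm(series=[[0,0,0,0.5,0],[0,0,0,0.7,0],[0,0,0,0.8,0],[0,0,0,0.6,0],[0,0,0,0.4,0],[0,0,0,0,0]])

```text
time: 25.45
tool_pos: [0.5214, 0.1129, 0.1314]
tool_rot: [3.139, -0.001, 1.435]
contact_force: [0.5, 0.0, 0.4]
opening: 0.0275
```

step_arm(series=[[0,-0.12,-0.89,0,0],[0,-0.12,-0.89,0,0],[0,-0.12,-0.89,0,0],[0,-0.12,-0.89,0,0],[0,-0.12,-0.89,0,0],[0,-0.13,-0.89,0,0],[0,-0.13,-0.89,0,0],[0,-0.12,-0.88,0,0],[0,-0.12,-0.88,0,0],[0,-0.12,-0.88,0,0],[0,0,0,0,0],[0,0,0,0,0]])

```text
time: 26.65
tool_pos: [0.4897, -0.1089, 0.1291]
tool_rot: [-3.14, -0.001, 1.433]
contact_force: [-0.4, -0.7, -0.2]
opening: 0.0274
```

step_arm(series=[[0,0,0,-0.6,0],[0,0,0,-0.7,0],[0,0,0,-0.7,0],[0,0,0,-0.4,0],[0,0,0,-0.3,0],[0,0,0,-0.2,0],[0,0,0,-0.07,0],[0,0,0,0,0],[0,0,0,0,0]])

```text
time: 27.55
tool_pos: [0.4904, -0.1091, 0.0559]
tool_rot: [3.141, 0.0, 1.435]
contact_force: [0.3, 0.4, -0.7]
opening: 0.027
```

step_arm(series=[[0.1,0,0,-0.02,0],[0.55,0,0,0,0],[0.55,0,0,0,0],[0.55,0,0,0,0],[0.55,0,0,0,0],[0.55,0,0,0.5,0],[0.55,0,0,0.8,0],[0.55,0,0,0.8,0],[0.55,0,0,0.8,0],[0.55,0,0,0.8,0],[0.55,0,0,0.8,0],[0.55,0,0,0,0]])

```text
time: 28.75
tool_pos: [0.4915, -0.1095, 0.1699]
tool_rot: [3.136, 0.001, 1.435]
contact_force: [-0.2, 0.5, -0.6]
opening: 0.0506
```

step_arm(series=[[0.55,-0.3,-1,0.2,0],[0.55,-0.3,-1,0.2,0],[0.55,-0.3,-1,0.2,0],[0.55,-0.3,-1,0.2,0],[0.55,-0.3,-1,0.2,0],[0.55,-0.3,-1,0,0],[0.55,-0.3,-1,0,0],[0.55,-0.3,-1,0,0],[0.55,-0.3,-1,0,0],[0.55,-0.3,-1,0,0],[0.55,0,0,0,0],[0.55,0,0,0,0]])

```text
time: 29.95
tool_pos: [0.4146, -0.3588, 0.1913]
tool_rot: [-3.14, -0.002, 1.433]
contact_force: [0.1, -0.6, 0.7]
opening: 0.0504
```

```bash
python3 - <<'E'
from cell import vision,sensors
from h import *
t=vision.read_camera("top");s=vision.read_camera("side");np.savez("topF.npz",**t)
a=cv2.resize(t["pixels"][160:250,180:380],(800,360),interpolation=cv2.INTER_CUBIC);b=cv2.resize(s["pixels"][150:285,180:340],(284,240),interpolation=cv2.INTER_CUBIC)
im=np.zeros((600,800,3),np.uint8);im[:360]=a;im[360:,:284]=b;im[360:,300:620]=cv2.resize(s["pixels"],(320,240));cv2.imwrite("pics/f.png",im)
st=sensors.observe();print(st["tool_pos"],st["contact_force"])
z=t["range_z"]
vv,uu=np.mgrid[190:250,205:360];o,d=rays(t,np.c_[uu.ravel(),vv.ravel()]);p=o+d*z[vv.ravel(),uu.ravel()][:,None]
k=(p[:,2]>.054)&(p[:,2]<.075);n,l,sx,ce=cv2.connectedComponentsWithStats(k.reshape(uu.shape).astype(np.uint8))
for i in range(1,n):
    if sx[i,4]>25: q=p[l.ravel()==i];print(sx[i,4],ce[i]+[205,190],q.mean(0))
E
```

```text
[ 0.41511395 -0.35801649  0.19179825] [-0.18253827  0.98594567  0.37459636]
195 [249.07692308 213.47692308] [0.51104983 0.05731679 0.05863982]
197 [280.20304569 218.66497462] [0.5025628  0.0019011  0.05862705]
195 [311.48717949 222.83076923] [ 0.49589613 -0.05362775  0.05883882]
214 [342.52336449 227.56074766] [ 0.48820275 -0.10859936  0.05961112]
```

View pics/f.png

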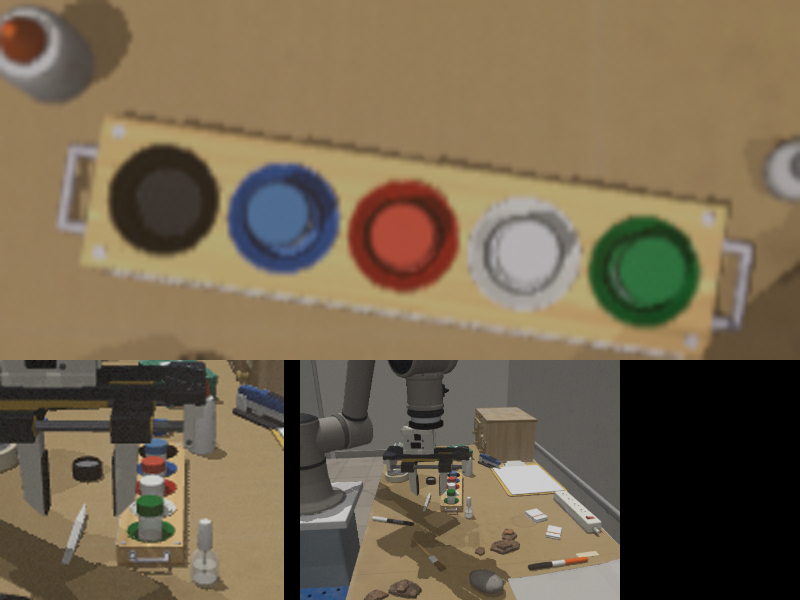

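All four vials stand in cups matching their caps: blue (284,215), red (403,237), white (525,252), green (648,270). Each is within about 1–2 mm of its cup's centre, with cap tops at the same height as at the start. The spare cup (163,200) is empty and both bottles are standing.

```bash
python3 -c "
from cell import hand_in
print(hand_in())"
```

```text
the job is handed in; nothing more can be done
None
```

All four vials now stand in the cups of their own cap colour, the black spare cup is empty, and the job is handed in (no verdict is reported). I parked green in the spare cup, moved blue, white and red to their own cups, then put green in the green cup. The arm's clock read about 30 s.

The last top and side pictures showed every vial upright. Cap tops are at 58.6–59.6 mm, as at the start, and cap centres are within about 2 mm of the cup centres, red being the furthest off. Both bottles are standing and the arm is clear of everything. No check failed or disagreed beyond the 2 mm camera calibration.

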